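# Show the hidden target to the inspection camera with the spring-loaded mirror

### The job

Turn the handwheel on top of the indexing spindle, regripping as needed, until the round target on the side of its metal block squarely faces the mirror. Then turn the mirror by the bar handle on its top until the inspection camera, looking into the middle of the mirror, sees the target there, and finish while still holding the handle at that angle, because a spring turns the mirror back when it is let go. Leave the loose things on the table where they are.

Things in the scene. Friction and masses are not known exactly. Their poses are not given: they have to be found in the camera images.
- lens (a point): Middle of the front lens of the inspection camera: a grey box 44x36x36 mm with a short black lens barrel on a post at one end of a flat aluminium bar, 90 mm above the table (the table top here is at z = 3 mm). It looks level along the bar, straight at the middle of the mirror 140 mm away. Bar, camera and mirror stand are one fixed rig.
- mirror_center (a point): Middle of the mirror's reflecting face, on its upright pivot axis, 90 mm above the table. The mirror is an upright black-backed plate, 56 mm wide, 62 mm high (59 to 121 mm above the table), on a round foot at the far end of the bar from the camera. The frame turns with the mirror: x is the normal out of the glass (level), z is up.
- mirror: The mirror with its handle; origin on the pivot, at the table top; x = normal of the glass. It turns by q = 0 to 1.1 rad, counter-clockwise from above. At rest (q = 0, spring against a stop) it faces the camera squarely; at q the line of sight leaves it turned 2q counter-clockwise from the direction to the camera. q needed: 0.15 to 0.8. Spring torque towards 0: 0.1 x (q + 0.3) N m.
- handle_grip (a point): Centre of the black bar handle on top of the mirror, on the pivot axis, 147 mm above the table. The bar is 12 mm thick (x, along the mirror's normal), 40 mm long (y, along its width), 30 mm high (132 to 162 mm above the table) and turns with the mirror. A 10 mm stem joins it to the mirror 11 mm below.
- line_of_sight (a point): The camera's line of sight after the mirror: origin at the middle of the mirror (on the pivot axis, 90 mm high), x axis along the reflected line of sight, level. It turns at twice the mirror's angle. The camera sees the target in the middle of the mirror when this x axis points at the target.
- mark (a point): Centre of the target: a flat white disc, 30 mm across, 3 mm thick, with a dark ring and dot, on one side of the upright aluminium block (48x44x70 mm) on the indexing spindle; 90 mm above the table, 27 mm out from the spindle's upright axis. x points straight out of the disc (level), z is up. It turns with block and handwheel, all one piece.
- wheel_center (a point): Middle of the handwheel, on the spindle's upright axis, 157.5 mm above the table: a round black disc, 56 mm across, 145 to 170 mm above it (a 22 mm steel cap reaches 173 mm). Under it an 18 mm stem, then the block, top at 125 mm. The spindle's foot is a fixed 84x84x14 mm plate. No spring: the wheel stays where it is left; about 0.06 N m turns it.
- spindle (a joint): Angle of handwheel, block and target about the upright axis (rad), growing counter-clockwise seen from above; it may be turned either way. The target starts pointing well away from the mirror.
- nut: Bystander: a plain steel hex nut, 22x26x10 mm, lying on the table; origin at its underside. Leave it alone.
- battery: Bystander: a small rectangular battery, 51x26x18 mm, lying flat; origin at its underside. Leave it alone.
- tin: Bystander: a round flat tin with a lid, 56 mm across, 23 mm high; origin at its underside. Leave it alone.
- red_screwdriver: Bystander: a screwdriver, 216 mm long, 29 mm thick at the handle, lying down; origin at its underside. Leave it alone.

How it is judged:
By the outcome, as a careful person would: the job done as asked, in the order asked, and still so for the second after the job is handed in, while the arm keeps its last pose, push and grip.
It also fails if it takes over 48 s, if anything falls off the work surface, if the arm or the gripper's body presses on something with over 40 N, if the wrist force passes 120 N, or if a joint passes its speed limit or range.

### The arm

A 7-joint arm with a two-finger parallel gripper is mounted at the origin on a cart in front of the work surface, level with it; the furniture and walls round the work are solid. World frame = base frame: x ahead of the robot, y to its left, z up, the work surface at z = 0. Lengths are in mm, angles in rad, forces in N, time in s.
With the tool pointing down it reaches from about 400 to 875 mm from the base axis. Payload 6.5 kg.
Tool frame: the origin (TCP) lies on the mounting face of the last link; the fingertips stand 166 mm ahead of it and the grasp point (between the pads) lies 147 mm ahead of it; z points along the fingers, y is the line along which they close (so a half turn about z gives the same grasp; the last joint's range is limited). The gripper opens to 88 mm and grips with 3 to 60 N. Pads are 18 mm wide; open, the fingers measure 123 mm over their backs; the gripper's body (75 mm by 187 mm) begins 45 mm behind the grasp point.
Start: joints at [-1.22, 0.536, -0.004, 1.538, 0.003, 1.067, -0.071], TCP at [263.134, 594.349, 404.716] pointing down, gripper open.
Joint ranges: [-2.7, 2.7], [-0.37, 2.16], [-1.27, 1.26], [0.24, 2.4], [-1.31, 4.45], [0.19, 1.91], [-2.76, 2.76]. Speed limits (rad/s): [2.39, 2.39, 3.14, 3.14, 3.14, 3.14, 3.14].

### API

Orientations are given as a unit quaternion [w, x, y, z].
In Python, from cell import manip gives the robot as it stands.
- The arm moves only by the tool servo_tool, never from a script. Its argument "increments" is a list of rows, each an object with "offset": the shift along the tool's x, y, z in mm, a list of three; "delta_rot": the turn, a rotation vector about the tool's x, y, z in degrees, a list of three; "fingers": the finger opening in mm, from 0 to 88.1. In form: [{"offset": [tx, ty, tz], "delta_rot": [wx, wy, wz], "fingers": fingers}, ...]. A call has 1 to 20 rows; each row shifts and turns the commanded pose from where the row before left it, along the tool's axes as they then stand; what a row does not reach is not made up. A row lasts 1/8 s, in which the tool goes at most 62.5 mm and 10.7 degrees, less where a joint would pass 70% of its speed; a pose out of reach is approached as far as the arm can. A call is refused whole if a number of a shift passes 62.5 or a number of a turn 10.7, either way. A call with a gripper value outside its range is refused whole. The fingers move at their own pace and stop on an object; the grip force is fixed at half the most. Time passes only in rows, so rows that do not move let the fingers close. It gives the time, the measured TCP pose, the force, the opening and the grip force at its end, in the units of the state.
- manip.read_state(): the state, without advancing time (a new reading comes with each control period).
- manip.read_camera(name): name is "scene" or "side" or "wrist"; returns the picture (384x512x3 uint8, red, green, blue); there is no depth.
- manip.camera_info(name): a dict with "mtx" (3x3 intrinsics, pixels), "rvec" (rotation vector, rad) and "tvec" (3), from world to camera coordinates, as OpenCV has them. Camera axes: x right, y down, z forward; pixel columns grow to the right and rows downward; lengths in mm; the calibration is good to about 2 mm. The wrist camera is an equidistant fisheye: a pixel r from the principal point sees the ray r / f radians off the axis. A picture is of the moment at which its call begins: read the wrist's pose just before it. camera_info takes no time and is no camera call; for the wrist camera it gives the pose at the moment of the call.
- manip.hand_in(): hands the job in; it is judged then, once.
The state is a dict: "clock": time; "qpos": joint angles; "joint_velocities": joint speeds; "tau": joint torques, N m; "ee_pos": TCP position; "tool_rot": TCP orientation; "force": force on the tool from outside, world axes, zero at the start; "ft_torque": the same for the moment, N m; "grip_width": opening from 0.0 (shut) to 1.0 (fully open); "finger_force": force on a finger pad.
Only numpy, scipy, OpenCV 4.12 (cv2) and the standard library are available. Lean on these libraries where they do the work, as an engineer would, in place of code of your own. Each camera call takes 0.05 s, during which the arm holds its last target. There are 200 camera calls.

## Working session

There is one attempt and no reset: what is moved stays moved. The work goes in short steps, Python scripts to look and compute and a tool call to move; the robot and the scene stay as the last step left them, time stands still between calls to the robot, and variables do not carry over. Pictures are saved under pics/ and viewed, at most 10 in all, crops included, and the job is handed in when it is done.

Besides the shell and the picture viewer there is one more tool, called after "Emit:" as name(argument=value, ...) on one line, values as JSON. servo_tool: Moves the arm, as the interface text tells. Its arguments: {"type":"object","properties":{"increments":{"type":"array"}},"required":["increments"]}

```bash
mkdir -p pics; ls
python3 - <<'E'
from cell import manip
import cv2
s=manip.read_state(); print(s)
for n in ("scene","side"):
    im=manip.read_camera(n); cv2.imwrite(f"pics/{n}0.png",im[:,:,::-1]); 
    i=manip.camera_info(n); print(n,i)
print(manip.camera_info("wrist"))
E
```

```text
pics
{'clock': 0.0, 'qpos': array([-1.22019679,  0.53718462, -0.00443414,  1.53887193,  0.00260174,
        1.06726708, -0.07121123]), 'joint_velocities': array([ 0.00116392, -0.00222864,  0.00097062,  0.00094394, -0.00050244,
       -0.00039128,  0.00033888]), 'tau': array([ 2.62752528e-04, -5.70999312e+01,  9.90917422e-01, -2.51606870e+01,
       -5.62420883e-02,  1.76864059e-02,  1.76640560e-04]), 'ee_pos': array([263.01031226, 594.05602044, 403.82736516]), 'tool_rot': array([-1.14166555e-04,  2.06866254e-01,  9.78368851e-01, -8.55035804e-04]), 'force': array([-0.36653402,  0.30847042, -0.13638506]), 'ft_torque': array([ 0.00633609, -0.0272537 ,  0.00904128]), 'finger_force': 0.0, 'grip_width': 0.9985097351445722}
scene {'mtx': array([[469.77978792,   0.        , 258.49821904],
       [  0.        , 469.77978792, 197.60403924],
       [  0.        ,   0.        ,   1.        ]]), 'rvec': array([ 2.24397711, -0.77879709,  0.35065066]), 'tvec': array([-558.35361334,   68.72921231,  943.92208444])}
side {'mtx': array([[424.53228261,   0.        , 253.88694306],
       [  0.        , 424.53228261, 186.47062489],
       [  0.        ,   0.        ,   1.        ]]), 'rvec': array([ 2.12851022, -0.39080271,  0.24369069]), 'tvec': array([-526.30327386,  -29.95082031, 1064.66272804])}
{'mtx': array([[297.31863964,   0.        , 258.72597615],
       [  0.        , 297.31863964, 189.03726619],
       [  0.        ,   0.        ,   1.        ]]), 'rvec': array([-2.44193619, -1.59001237, -0.21006705]), 'tvec': array([-649.16852784,  -35.77783144,  388.54386848])}
```

View pics/scene0.png

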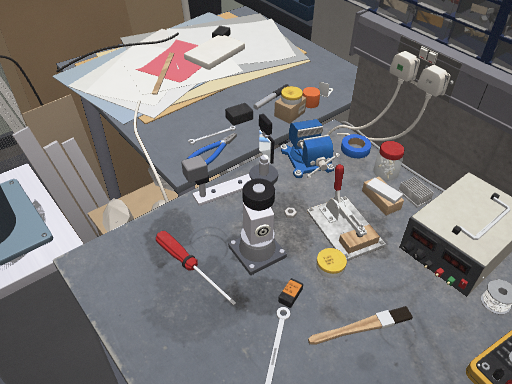

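View pics/side0.png

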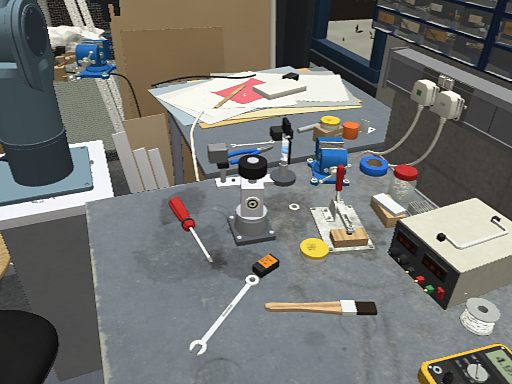

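The scene view shows the spindle (wheel at about 259,193; target on the block at 263,231), the mirror with its handle at (264,140) and the inspection camera at (195,172). The side view shows the wheel at (252,165), the target at (252,205) and the mirror at (286,145). I'll zoom in on both.

Run:
```python
import cv2,numpy as np
a=cv2.imread("pics/scene0.png")[105:275,170:303]; b=cv2.imread("pics/side0.png")[105:275,190:323]
r=lambda x:cv2.resize(x,None,fx=3,fy=3,interpolation=cv2.INTER_CUBIC)
cv2.imwrite("pics/z0.png",np.hstack([r(a),r(b)]))
```

```text
(no output)
```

View pics/z0.png

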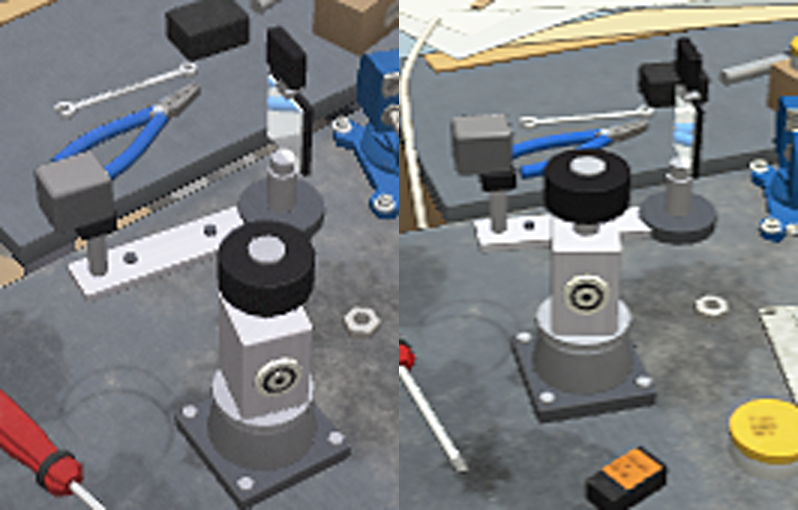

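The zoom gives these full-frame pixels:

| Point | Scene | Side |
|---|---|---|
| Wheel cap | (259,188.3) | (252,160) |
| Target | (263,231) | (252.3,204) |
| Handle bar | (265.3,124.3) | (287.3,129) |
| Camera box | (196,170) | (217.7,152.7) |

The mirror faces the camera, and the target points away from the mirror.

```bash
cat > h.py <<'E'
from cell import manip
import cv2,numpy as np
def ray(n,p,info=None):
    i=info or manip.camera_info(n); R=cv2.Rodrigues(i["rvec"])[0]; K=i["mtx"]
    if n=="wrist":
        d=np.array([p[0]-K[0,2],p[1]-K[1,2]])/K[0,0]; t=np.hypot(*d)
        v=np.r_[np.sin(t)*d/max(t,1e-9),np.cos(t)]
    else: v=np.linalg.inv(K)@[p[0],p[1],1]
    return -R.T@i["tvec"], R.T@v/np.linalg.norm(v)
def plane(n,p,z,info=None):
    c,v=ray(n,p,info); return c+v*(z-c[2])/v[2]
def tri(rays):
    A=sum(np.eye(3)-np.outer(v,v) for c,v in rays); b=sum((np.eye(3)-np.outer(v,v))@c for c,v in rays)
    return np.linalg.solve(A,b)
def project(n,P,info=None):
    i=info or manip.camera_info(n); R=cv2.Rodrigues(i["rvec"])[0]; K=i["mtx"]
    v=R@np.asarray(P,float)+i["tvec"]
    if n=="wrist":
        t=np.arctan2(np.hypot(v[0],v[1]),v[2]); d=v[:2]/np.hypot(v[0],v[1])*t*K[0,0]
        return d+K[:2,2]
    return (K@v)[:2]/v[2]
E
python3 - <<'E'
from h import *
np.set_printoptions(precision=1,suppress=True)
for k,a,b,z in [("cap",(259,188.3),(252,160),176),("mark",(263,231),(252.3,204),93),("handle",(265.3,124.3),(287.3,129),150),("cam",(196,170),(217.7,152.7),93),("nut",(290.5,211.5),(294,207),13)]:
    print(k,tri([ray("scene",a),ray("side",b)]),plane("scene",a,z),plane("side",b,z))
for n in("scene","side"):print(ray(n,(256,190)))
E
```

```text
cap [ 406.1 -382.8  173.1] [ 403.7 -385.4  176. ] [ 404.6 -387.2  176. ]
mark [ 400.8 -403.6   85.9] [ 396.4 -408.4   93. ] [ 397.3 -412.5   93. ]
handle [ 569.7 -201.2  129.9] [ 551.9 -222.4  150. ] [ 550.  -239.1  150. ]
cam [ 393.7 -198.5   94.1] [ 392.8 -198.2   93. ] [ 395.8 -195.3   93. ]
nut [ 528.6 -342.1    4.5] [ 522.2 -348.1   13. ] [ 523.5 -352.    13. ]
(array([  34.5, -828.5,  721. ]), array([ 0.5,  0.6, -0.7]))
(array([  144.1, -1030. ,   574.2]), array([ 0.3,  0.8, -0.6]))
```

The spindle axis is near (404,-386), with the target pointing at about -105°. The handle is near (552,-225) and the inspection camera near (394,-197). I'll swing the arm over at a safe height and look from above.

Emit:
servo_tool(increments=[{"offset": [-61, -7, -10], "delta_rot": [0, 0, 5.5], "fingers": 88}, {"offset": [-61, -7, -10], "delta_rot": [0, 0, 5.5], "fingers": 88}, {"offset": [-61, -7, -10], "delta_rot": [0, 0, 5.5], "fingers": 88}, {"offset": [-61, -7, 0], "delta_rot": [0, 0, 5.5], "fingers": 88}, {"offset": [-61, -7, 0], "delta_rot": [0, 0, 5.5], "fingers": 88}, {"offset": [-61, -7, 0], "delta_rot": [0, 0, 5.5], "fingers": 88}, {"offset": [-61, -7, 0], "delta_rot": [0, 0, 5.5], "fingers": 88}, {"offset": [-61, -7, 0], "delta_rot": [0, 0, 5.5], "fingers": 88}, {"offset": [-61, -7, 0], "delta_rot": [0, 0, 5.5], "fingers": 88}, {"offset": [-61, -7, 0], "delta_rot": [0, 0, 5.5], "fingers": 88}, {"offset": [-61, -7, 0], "delta_rot": [0, 0, 5.5], "fingers": 88}, {"offset": [-61, -7, 0], "delta_rot": [0, 0, 5.5], "fingers": 88}, {"offset": [-61, -7, 0], "delta_rot": [0, 0, 5.5], "fingers": 88}, {"offset": [-61, -7, 0], "delta_rot": [0, 0, 5.5], "fingers": 88}, {"offset": [-61, -7, 0], "delta_rot": [0, 0, 5.5], "fingers": 88}, {"offset": [-61, -7, 0], "delta_rot": [0, 0, 5.5], "fingers": 88}, {"offset": [-61, -7, 0], "delta_rot": [0, 0, 5.5], "fingers": 88}, {"offset": [0, 0, 0], "delta_rot": [0, 0, 5.5], "fingers": 88}, {"offset": [0, 0, 0], "delta_rot": [0, 0, 0], "fingers": 88}])

```text
clock: 2.48
ee_pos: [513.2, -303.7, 434.3]
tool_rot: [-0.0, 0.878, 0.478, -0.0]
force: [0.8, 1.0, 0.5]
grip_width: 1.003
finger_force: 0.0
```

Run:
```python
from h import *
np.set_printoptions(precision=2,suppress=True)
s=manip.read_state();print(s["clock"],s["qpos"],s["ee_pos"],s["tool_rot"])
i=manip.camera_info("wrist");im=manip.read_camera("wrist");import json
json.dump({k:np.ravel(v).tolist() for k,v in i.items()},open("w1.json","w"))
cv2.imwrite("pics/w1.png",im[:,:,::-1]);print(ray("wrist",(256,190),i))
for P in [(404,-386,176),(397,-411,93),(552,-230,165)]: print(project("wrist",P,i))
```

```text
2.475 [ 0.02  0.47  0.61  1.68 -0.3   1.09  0.14] [ 513.17 -303.71  434.34] [-0.    0.88  0.48 -0.  ]
(array([ 548.79, -248.33,  414.88]), array([-0.15, -0.21, -0.97]))
[212.55 313.49]
[228.44 288.81]
[250.14  91.19]
```

View pics/w1.png

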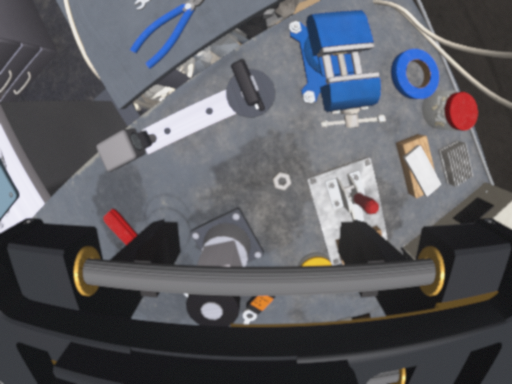

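From the wrist, the wheel cap is at (212,311), the handle bar around (246,77) and the camera box at (123,150). The rig bar runs between the camera and the mirror foot (250,93). I'll zoom on the mirror and camera, and on the wheel.

Run:
```python
import cv2,numpy as np
im=cv2.imread("pics/w1.png")
a=cv2.resize(im[45:185,85:285],None,fx=4,fy=4,interpolation=cv2.INTER_CUBIC)
cv2.imwrite("pics/w1z.png",a)
```

```text
(no output)
```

View pics/w1z.png

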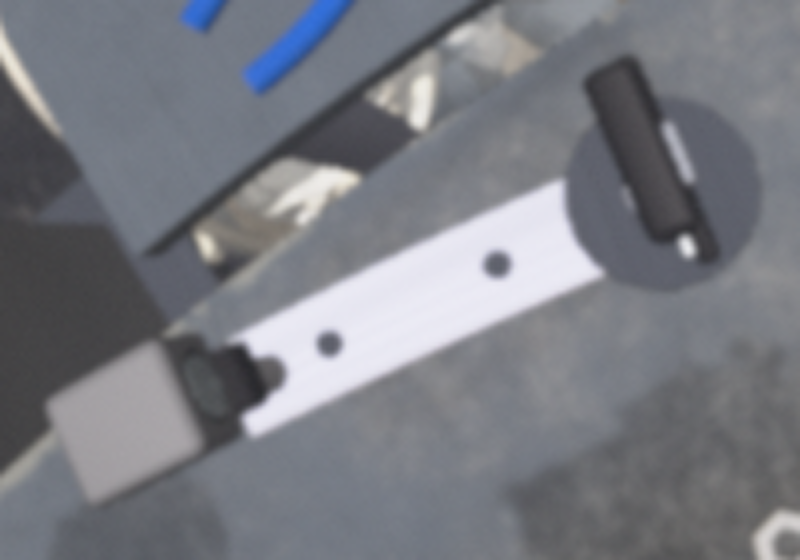

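The zoom gives: handle top centre (245.2,82.5), bar top ends (237.5,62.5) and (253,101.8), foot disc centre (251,93.8), bar holes (209.3,111) and (167.3,131), and camera-box top centre (117,150.5).

Run:
```python
from h import *
import json
np.set_printoptions(precision=1,suppress=True)
j=json.load(open("w1.json"));i=dict(mtx=np.reshape(j["mtx"],(3,3)),rvec=np.array(j["rvec"]),tvec=np.array(j["tvec"]))
P=lambda p,z:plane("wrist",p,z,i)
h=P((245.2,82.5),165);e1=P((237.5,62.5),165);e2=P((253,101.8),165)
print("handle",h,e1,e2,np.linalg.norm(e1-e2),np.degrees(np.arctan2(*(e1-e2)[1::-1])))
for z in(10,20,30):print("foot",z,P((251,93.8),z))
b1=P((209.3,111),10);b2=P((167.3,131),10);print("holes",b1,b2,np.degrees(np.arctan2(*(b2-b1)[1::-1])))
c=P((117,150.5),111);print("cam",c,np.degrees(np.arctan2(*(c-h)[1::-1])),np.linalg.norm(c-h))
im=cv2.imread("pics/w1.png");g=im[280:330,185:240].min(2);m=(g>140).astype(np.uint8)
n,l,s,ct=cv2.connectedComponentsWithStats(m);k=[q for q in range(1,n) if s[q,4]>80]
for q in k:
    p=ct[q]+[185,280];print("cap",p,s[q],P(p,176))
print("scene handle top",plane("scene",(265.3,118),165), plane("side",(287.3,122),165))
```

```text
handle [ 552.6 -221.6  165. ] [ 556.6 -203.6  165. ] [ 549.1 -238.8  165. ] 35.94263659227536 78.04476299013592
foot 10 [ 553.  -222.3   10. ]
foot 20 [ 552.9 -222.9   20. ]
foot 30 [ 552.8 -223.5   30. ]
holes [ 493.1 -210.3   10. ] [ 428.1 -198.9   10. ] 170.03722942837376
cam [ 396.4 -193.6  111. ] 169.8548445045624 167.63530603721003
cap [211.4 310.6] [ 16  23  21  16 259] [ 405.3 -382.3  176. ]
scene handle top [ 552.1 -221.5  165. ] [ 551.4 -233.9  165. ]
```

Measurements agree well:

- Pivot at (552.8,-222.3), rig direction 170°, spindle at about (405,-384).
- The target is at about -107° and needs to be at +47.4°, so roughly +154° counter-clockwise.
- The mirror needs q of about 28.7°.

I'll move above the wheel, pre-wound about 75° clockwise.

Emit:
servo_tool(increments=[{"offset": [-42, -16, 0], "delta_rot": [0, 0, 0], "fingers": 88}, {"offset": [-42, -16, 0], "delta_rot": [0, 0, 0], "fingers": 88}, {"offset": [-42, -15, 0], "delta_rot": [0, 0, 0], "fingers": 88}, {"offset": [0, 0, 0], "delta_rot": [0, 0, 10.7], "fingers": 88}, {"offset": [0, 0, 0], "delta_rot": [0, 0, 10.7], "fingers": 88}, {"offset": [0, 0, 10], "delta_rot": [0, 0, 10.7], "fingers": 88}, {"offset": [0, 0, 10], "delta_rot": [0, 0, 10.7], "fingers": 88}, {"offset": [0, 0, 10], "delta_rot": [0, 0, 10.7], "fingers": 88}, {"offset": [0, 0, 0], "delta_rot": [0, 0, 10.7], "fingers": 88}, {"offset": [0, 0, 0], "delta_rot": [0, 0, 10.7], "fingers": 88}, {"offset": [0, 0, 0], "delta_rot": [0, 0, 0], "fingers": 88}])

```text
clock: 3.9
ee_pos: [406.6, -382.8, 404.3]
tool_rot: [-0.0, 0.988, -0.152, -0.0]
force: [0.8, 0.0, -0.8]
grip_width: 1.001
finger_force: 0.0
```

Run:
```python
from h import *
np.set_printoptions(precision=2,suppress=True)
s=manip.read_state();print(s["clock"],s["qpos"],s["ee_pos"],s["tool_rot"])
i=manip.camera_info("wrist");im=manip.read_camera("wrist")
np.savez("w2.npz",**i);print(project("wrist",(405,-384,176),i))
cv2.imwrite("pics/w2.png",im[:,:,::-1])
```

```text
3.9 [-0.01  0.53  0.94  1.82 -0.5   1.04 -0.75] [ 406.59 -382.8   404.27] [-0.    0.99 -0.15 -0.  ]
[260.61 203.6 ]
```

View pics/w2.png

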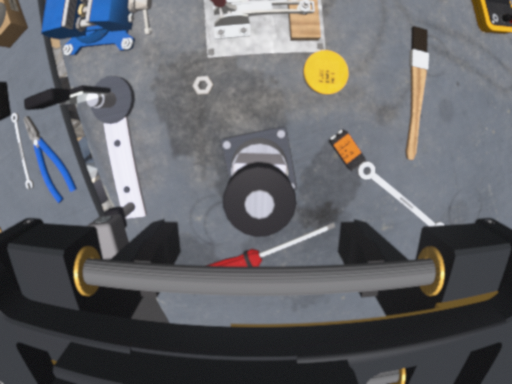

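The picture shows the wheel cap at (259,204), within 2 px of the prediction for (405,-384), and the fingers clear of everything. I'll descend and grip.

Emit:
servo_tool(increments=[{"offset": [-1.3, 0.3, 30], "delta_rot": [0, 0, 0], "fingers": 88}, {"offset": [0, 0, 30], "delta_rot": [0, 0, 0], "fingers": 88}, {"offset": [0, 0, 25], "delta_rot": [0, 0, 0], "fingers": 88}, {"offset": [0, 0, 12], "delta_rot": [0, 0, 0], "fingers": 88}, {"offset": [0, 0, 0], "delta_rot": [0, 0, 0], "fingers": 45}, {"offset": [0, 0, 0], "delta_rot": [0, 0, 0], "fingers": 45}, {"offset": [0, 0, 0], "delta_rot": [0, 0, 0], "fingers": 45}, {"offset": [0, 0, 0], "delta_rot": [0, 0, 0], "fingers": 45}, {"offset": [0, 0, 0], "delta_rot": [0, 0, 0], "fingers": 45}, {"offset": [0, 0, 0], "delta_rot": [0, 0, 0], "fingers": 45}])

```text
clock: 5.2
ee_pos: [404.9, -383.0, 308.4]
tool_rot: [-0.001, 0.988, -0.154, 0.001]
force: [0.6, 4.8, 5.6]
grip_width: 0.624
finger_force: 30.0
```

Gripped at 55 mm, which matches the wheel. Turning it 154° counter-clockwise.

Emit:
servo_tool(increments=[{"offset": [0, 0, 0], "delta_rot": [0, 0, -5], "fingers": 45}, {"offset": [0, 0, 0], "delta_rot": [0, 0, -8], "fingers": 45}, {"offset": [0, 0, 0], "delta_rot": [0, 0, -8], "fingers": 45}, {"offset": [0, 0, 0], "delta_rot": [0, 0, -8], "fingers": 45}, {"offset": [0, 0, 0], "delta_rot": [0, 0, -8], "fingers": 45}, {"offset": [0, 0, 0], "delta_rot": [0, 0, -8], "fingers": 45}, {"offset": [0, 0, 0], "delta_rot": [0, 0, -8], "fingers": 45}, {"offset": [0, 0, 0], "delta_rot": [0, 0, -8], "fingers": 45}, {"offset": [0, 0, 0], "delta_rot": [0, 0, -8], "fingers": 45}, {"offset": [0, 0, 0], "delta_rot": [0, 0, -8], "fingers": 45}])

```text
clock: 6.45
ee_pos: [404.9, -382.9, 308.4]
tool_rot: [-0.0, 0.868, 0.497, 0.001]
force: [2.1, 3.2, 3.3]
grip_width: 0.628
finger_force: 30.0
```

Run:
```python
from h import *
np.set_printoptions(precision=2,suppress=True)
s=manip.read_state();print(s["clock"],s["qpos"],s["ee_pos"],s["tool_rot"],s["force"],s["ft_torque"])
```

```text
6.45 [ 0.32  0.55  0.48  1.89 -0.35  0.79  0.45] [ 404.91 -382.92  308.36] [-0.    0.87  0.5   0.  ] [2.1  3.15 3.29] [ 1.06  0.27 -0.07]
```

Emit:
servo_tool(increments=[{"offset": [0, 0, 0], "delta_rot": [0, 0, -8], "fingers": 45}, {"offset": [0, 0, 0], "delta_rot": [0, 0, -8], "fingers": 45}, {"offset": [0, 0, 0], "delta_rot": [0, 0, -8], "fingers": 45}, {"offset": [0, 0, 0], "delta_rot": [0, 0, -8], "fingers": 45}, {"offset": [0, 0, 0], "delta_rot": [0, 0, -8], "fingers": 45}, {"offset": [0, 0, 0], "delta_rot": [0, 0, -8], "fingers": 45}, {"offset": [0, 0, 0], "delta_rot": [0, 0, -8], "fingers": 45}, {"offset": [0, 0, 0], "delta_rot": [0, 0, -8], "fingers": 45}, {"offset": [0, 0, 0], "delta_rot": [0, 0, -8], "fingers": 45}, {"offset": [0, 0, 0], "delta_rot": [0, 0, -5], "fingers": 45}, {"offset": [0, 0, 0], "delta_rot": [0, 0, 0], "fingers": 45}, {"offset": [0, 0, 0], "delta_rot": [0, 0, 0], "fingers": 45}])

```text
clock: 7.95
ee_pos: [404.9, -382.8, 308.4]
tool_rot: [0.0, 0.372, 0.928, 0.001]
force: [0.8, 4.2, 4.8]
grip_width: 0.628
finger_force: 30.0
```

Run:
```python
from h import *
np.set_printoptions(precision=2,suppress=True)
s=manip.read_state();print(s["clock"],s["qpos"],s["ee_pos"],s["tool_rot"],np.degrees(2*np.arctan2(*s["tool_rot"][2:0:-1])))
out=[]
for n,P in(("scene",(404.5,-385,110)),("side",(404.5,-385,110))):
    im=manip.read_camera(n)[:,:,::-1];cv2.imwrite(f"pics/{n}3.png",im);u,v=project(n,P).astype(int);print(u,v)
    out.append(cv2.resize(im[v-50:v+50,u-50:u+50],None,fx=4,fy=4,interpolation=cv2.INTER_CUBIC))
cv2.imwrite("pics/z3.png",np.hstack(out))
```

```text
7.95 [ 0.57  0.51  0.14  1.87 -0.1   0.77  1.57] [ 404.94 -382.81  308.4 ] [0.   0.37 0.93 0.  ] 136.3261581171573
258 214
250 188
```

View pics/z3.png

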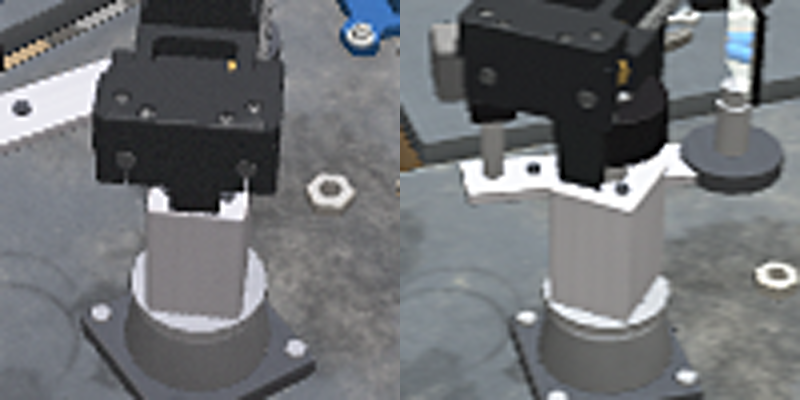

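The block has turned: the bare faces now face the scene cameras, and the dot side faces the mirror. I'll check the angle from the block's edges, whose scene and side front corners are visible top and bottom.

Run:
```python
from h import *
np.set_printoptions(precision=1,suppress=True)
def e(n,a,b,z,o):
    A=plane(n,np.add(np.divide(a,4),o),z);B=plane(n,np.add(np.divide(b,4),o),z);d=B-A
    print(n,z,A,B,np.linalg.norm(d),np.degrees(np.arctan2(d[1],d[0])))
e("scene",(150,210),(247,217),128,(208,164)); e("scene",(148,313),(241,320),58,(208,164))
o=(200-100,138);o=(200,138)
e("side",(152,195),(232,210),128,o); e("side",(155,302),(232,318),58,o)
e("side",(232,210),(269,156),128,o)
```

```text
scene 128 [ 373.3 -387.4  128. ] [ 403.9 -416.3  128. ] 42.01900206957107 -43.380130077858055
scene 58 [ 373.1 -386.1   58. ] [ 404.2 -415.5   58. ] 42.76145798934022 -43.42573303114679
side 128 [ 373.7 -396.   128. ] [ 404.9 -420.6  128. ] 39.66257892224252 -38.26140739796096
side 58 [ 378.2 -388.8   58. ] [ 409.7 -414.1   58. ] 40.42242942882926 -38.713318145901816
side 128 [ 404.9 -420.6  128. ] [ 440.1 -382.4  128. ] 51.94074526558339 47.344972368290975
```

The block faces give 46.6° (scene) and 47–51° (side), against 47.4° needed, and the scene value fits my initial estimate. I'll release, lift, and go above the handle, turning 56° clockwise to align with it.

Emit:
servo_tool(increments=[{"offset": [0, 0, 0], "delta_rot": [0, 0, 0], "fingers": 88}, {"offset": [0, 0, 0], "delta_rot": [0, 0, 0], "fingers": 88}, {"offset": [0, 0, 0], "delta_rot": [0, 0, 0], "fingers": 88}, {"offset": [0, 0, 0], "delta_rot": [0, 0, 0], "fingers": 88}, {"offset": [0, 0, -30], "delta_rot": [0, 0, 0], "fingers": 88}, {"offset": [0, 0, -40], "delta_rot": [0, 0, 0], "fingers": 88}, {"offset": [0, 0, -30], "delta_rot": [0, 0, 0], "fingers": 88}, {"offset": [1, 44, 0], "delta_rot": [0, 0, 0], "fingers": 88}, {"offset": [1, 44, 0], "delta_rot": [0, 0, 0], "fingers": 88}, {"offset": [1, 44, 0], "delta_rot": [0, 0, 0], "fingers": 88}, {"offset": [1, 44, 0], "delta_rot": [0, 0, 0], "fingers": 88}, {"offset": [0, 42, 0], "delta_rot": [0, 0, 0], "fingers": 88}, {"offset": [0, 0, 0], "delta_rot": [0, 0, 9.4], "fingers": 88}, {"offset": [0, 0, 0], "delta_rot": [0, 0, 9.4], "fingers": 88}, {"offset": [0, 0, 0], "delta_rot": [0, 0, 9.4], "fingers": 88}, {"offset": [0, 0, 0], "delta_rot": [0, 0, 9.4], "fingers": 88}, {"offset": [0, 0, 0], "delta_rot": [0, 0, 9.4], "fingers": 88}, {"offset": [0, 0, 0], "delta_rot": [0, 0, 9.3], "fingers": 88}, {"offset": [0, 0, 0], "delta_rot": [0, 0, 0], "fingers": 88}])

```text
clock: 10.42
ee_pos: [552.2, -223.5, 407.6]
tool_rot: [0.0, 0.766, 0.643, -0.0]
force: [-0.7, 0.2, 0.1]
grip_width: 0.996
finger_force: 0.0
```

Run:
```python
from h import *
np.set_printoptions(precision=2,suppress=True)
s=manip.read_state();print(s["clock"],s["qpos"],s["ee_pos"],np.degrees(2*np.arctan2(*s["tool_rot"][2:0:-1])))
i=manip.camera_info("wrist");im=manip.read_camera("wrist");np.savez("w4.npz",**i)
cv2.imwrite("pics/w4.png",im[:,:,::-1])
for P in [(552.8,-222.3,165),(405,-383.5,176)]:print(project("wrist",P,i))
im=manip.read_camera("scene")[:,:,::-1];cv2.imwrite("pics/scene4.png",im)
w=cv2.imread("pics/w4.png");u,v=214,175
cv2.imwrite("pics/z4.png",np.vstack([cv2.resize(w,(400,300)),cv2.resize(im[130:255,175:342],(400,300),interpolation=cv2.INTER_CUBIC)]))
```

```text
10.425 [ 0.08  0.45  0.31  1.7  -0.15  1.01  0.27] [ 552.16 -223.5   407.63] 80.00796417508839
[259.54 195.2 ]
[150.33 361.17]
```

View pics/z4.png

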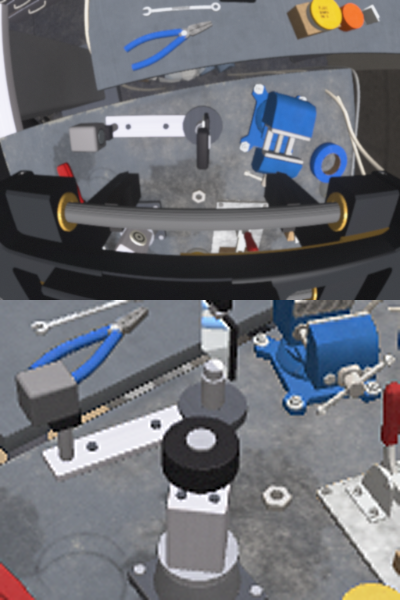

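The handle is at (260,195) in the wrist view, exactly where predicted, with its bar aligned with the pads, and the block is undisturbed. Descend and grip.

Emit:
servo_tool(increments=[{"offset": [1.3, 0.4, 35], "delta_rot": [0, 0, 0], "fingers": 88}, {"offset": [0, 0, 35], "delta_rot": [0, 0, 0], "fingers": 88}, {"offset": [0, 0, 25], "delta_rot": [0, 0, 0], "fingers": 88}, {"offset": [0, 0, 14], "delta_rot": [0, 0, 0], "fingers": 60}, {"offset": [0, 0, 0], "delta_rot": [0, 0, 0], "fingers": 0}, {"offset": [0, 0, 0], "delta_rot": [0, 0, 0], "fingers": 0}, {"offset": [0, 0, 0], "delta_rot": [0, 0, 0], "fingers": 0}, {"offset": [0, 0, 0], "delta_rot": [0, 0, 0], "fingers": 0}, {"offset": [0, 0, 0], "delta_rot": [0, 0, 0], "fingers": 0}, {"offset": [0, 0, 0], "delta_rot": [0, 0, 0], "fingers": 0}, {"offset": [0, 0, 0], "delta_rot": [0, 0, 0], "fingers": 0}, {"offset": [0, 0, 0], "delta_rot": [0, 0, 0], "fingers": 0}])

```text
clock: 12.02
ee_pos: [552.6, -222.4, 298.7]
tool_rot: [-0.0, 0.767, 0.642, -0.0]
force: [-1.3, -0.7, 1.7]
grip_width: 0.136
finger_force: 30.0
```

Run:
```python
from h import *
np.set_printoptions(precision=2,suppress=True)
s=manip.read_state();print(s["clock"],s["ee_pos"],s["grip_width"]*88,s["finger_force"],s["force"],s["ft_torque"],np.degrees(2*np.arctan2(*s["tool_rot"][2:0:-1])))
# block angle from the released scene picture: Canny + Hough segments near the front face edges
im=cv2.imread("pics/scene4.png")[180:260,230:300]
L=cv2.createLineSegmentDetector().detect(cv2.resize(im,None,fx=4,fy=4,interpolation=cv2.INTER_CUBIC)[:,:,1])[0][:,0]/4+[230,180]*2
for l in L:
    if np.hypot(l[2]-l[0],l[3]-l[1])>12:
        o=[]
        for z in(58,128):
            d=plane("scene",l[2:],z)-plane("scene",l[:2],z);o+=[np.hypot(*d[:2]),np.degrees(np.arctan2(d[1],d[0]))%180]
        print(l,np.array(o))
```

```text
12.025 [ 552.6  -222.35  298.72] 12.009858156297257 29.99899970367551 [-1.32 -0.7   1.73] [0.04 0.35 0.  ] 79.9144449247787
[275.09 187.64 274.31 202.97] [44.66 47.85 39.94 47.85]
[242.79 202.34 242.03 189.29] [37.75 55.01 33.77 55.01]
[245.5  216.72 268.95 219.11] [ 45.57 134.31  40.76 134.31]
[270.19 226.16 268.44 242.29] [40.04 45.67 35.81 45.67]
[254.55 247.45 267.65 245.14] [ 24.59 154.88  21.99 154.88]
[237.86 259.3  230.1  248.86] [27.79 83.38 24.86 83.38]
[244.17 241.1  244.04 226.73] [35.45 52.92 31.7  52.92]
[230.28 246.16 240.61 259.59] [36.2  84.07 32.38 84.07]
```

Gripped at 12 mm. Before turning the mirror I'll take a second reading of the block angle, comparing edges before and after in both cameras.

Run:
```python
from h import *
np.set_printoptions(precision=1,suppress=True)
cv2.imwrite("pics/side5.png",manip.read_camera("side")[:,:,::-1]);cv2.imwrite("pics/scene5.png",manip.read_camera("scene")[:,:,::-1])
for f in("scene0","scene5","side0","side5"):
    n=f[:-1];g=cv2.imread(f"pics/{f}.png");u,v=project(n,(404.5,-384.5,100)).astype(int);u-=35;v-=35
    L=cv2.createLineSegmentDetector().detect(cv2.resize(g[v:v+75,u:u+70],None,fx=4,fy=4,interpolation=cv2.INTER_CUBIC)[:,:,1])[0][:,0]/4+[u,v]*2
    for l in L:
        d=l[2:]-l[:2]
        if np.hypot(*d)>7 and abs(d[0])>.3*abs(d[1]):
            for z in(58,128):
                a,b=plane(n,l[:2],z),plane(n,l[2:],z);e=b-a;r=(a+b)[:2]/2-[404.5,-384.5]
                nn=np.array([-e[1],e[0]])/np.hypot(*e[:2]);dist=abs(r@nn)
                if 17<dist<29: print(f,l,z,"len",np.hypot(*e[:2]),"edge",np.degrees(np.arctan2(e[1],e[0]))%90,"dist",dist)
```

```text
scene0 [245.5 208.2 250.3 218.9] 128 len 26.859330205185547 edge 70.16724834101763 dist 22.226626265708305
scene0 [251.8 220.2 273.6 214.7] 128 len 40.15841899437074 edge 70.955485455991 dist 24.54687006128041
scene0 [249.4 241.7 245.2 232.9] 58 len 22.817502153287272 edge 72.46466534593134 dist 21.429564072745666
scene5 [245.4 216.7 268.8 219.1] 128 len 40.697866786023326 edge 44.439536254095735 dist 24.868122763607417
scene5 [274.7 199.4 271.8 206.3] 128 len 18.286815071144538 edge 33.62985239273797 dist 21.316735285378535
side0 [240.8 188.8 264.2 188.8] 128 len 44.39203766032131 edge 70.6981075735165 dist 28.151195624789825
side0 [261.7 216.8 241.7 216.8] 58 len 39.85250683615947 edge 70.04251877050547 dist 23.832405093504107
side0 [258.7 168.7 265.3 165.8] 128 len 18.251393894771393 edge 20.451807303176526 dist 23.621499936504584
side5 [236.8 185.2 257.8 191. ] 128 len 44.01951604232249 edge 43.853740537931046 dist 26.30029547677071
side5 [257.9 190.8 266.2 179.7] 128 len 42.9476754760785 edge 45.489189194792765 dist 25.719276807476955
```

All four pictures agree: the edges went from 70.5° to 44.2°, so the target faces 44.3° where 47.4° is wanted. That 3° is worth mending. The mirror is still at rest, so I'll go back and turn the wheel 3° more.

Emit:
servo_tool(increments=[{"offset": [0, 0, 0], "delta_rot": [0, 0, 0], "fingers": 88}, {"offset": [0, 0, 0], "delta_rot": [0, 0, 0], "fingers": 88}, {"offset": [0, 0, 0], "delta_rot": [0, 0, 0], "fingers": 88}, {"offset": [0, 0, -40], "delta_rot": [0, 0, 0], "fingers": 88}, {"offset": [0, 0, -40], "delta_rot": [0, 0, 0], "fingers": 88}, {"offset": [0, 0, -30], "delta_rot": [0, 0, 0], "fingers": 88}, {"offset": [-46, -29.5, 0], "delta_rot": [0, 0, 0], "fingers": 88}, {"offset": [-46, -29.5, 0], "delta_rot": [0, 0, 0], "fingers": 88}, {"offset": [-46, -29.5, 0], "delta_rot": [0, 0, 0], "fingers": 88}, {"offset": [-46.3, -29.5, 0], "delta_rot": [0, 0, 0], "fingers": 88}, {"offset": [0, 0, 0], "delta_rot": [0, 0, 0], "fingers": 88}, {"offset": [0, 0, 35], "delta_rot": [0, 0, 0], "fingers": 88}, {"offset": [0, 0, 35], "delta_rot": [0, 0, 0], "fingers": 88}, {"offset": [0, 0, 30], "delta_rot": [0, 0, 0], "fingers": 88}, {"offset": [0, 0, 0], "delta_rot": [0, 0, 0], "fingers": 88}])

```text
clock: 14.0
ee_pos: [404.6, -381.7, 306.9]
tool_rot: [-0.002, 0.766, 0.643, -0.0]
force: [0.6, -0.6, -0.3]
grip_width: 1.001
finger_force: 0.0
```

Emit:
servo_tool(increments=[{"offset": [0, 0, 0], "delta_rot": [0, 0, 0], "fingers": 45}, {"offset": [0, 0, 0], "delta_rot": [0, 0, 0], "fingers": 45}, {"offset": [0, 0, 0], "delta_rot": [0, 0, 0], "fingers": 45}, {"offset": [0, 0, 0], "delta_rot": [0, 0, 0], "fingers": 45}, {"offset": [0, 0, 0], "delta_rot": [0, 0, 0], "fingers": 45}, {"offset": [0, 0, 0], "delta_rot": [0, 0, 0], "fingers": 45}, {"offset": [0, 0, 0], "delta_rot": [0, 0, -1.6], "fingers": 45}, {"offset": [0, 0, 0], "delta_rot": [0, 0, -1.6], "fingers": 45}, {"offset": [0, 0, 0], "delta_rot": [0, 0, 0], "fingers": 45}, {"offset": [0, 0, 0], "delta_rot": [0, 0, 0], "fingers": 45}])

```text
clock: 15.25
ee_pos: [404.8, -383.4, 309.5]
tool_rot: [0.001, 0.748, 0.664, 0.0]
force: [0.7, 1.0, 5.5]
grip_width: 0.627
finger_force: 30.0
```

Emit:
servo_tool(increments=[{"offset": [0, 0, 0], "delta_rot": [0, 0, 0], "fingers": 88}, {"offset": [0, 0, 0], "delta_rot": [0, 0, 0], "fingers": 88}, {"offset": [0, 0, 0], "delta_rot": [0, 0, 0], "fingers": 88}, {"offset": [0, 0, 0], "delta_rot": [0, 0, 0], "fingers": 88}, {"offset": [0, 0, -35], "delta_rot": [0, 0, 0], "fingers": 88}, {"offset": [0, 0, -35], "delta_rot": [0, 0, 0], "fingers": 88}, {"offset": [0, 0, -30], "delta_rot": [0, 0, 0], "fingers": 88}, {"offset": [44.4, 32, 0], "delta_rot": [0, 0, 0], "fingers": 88}, {"offset": [44.4, 32, 0], "delta_rot": [0, 0, 0], "fingers": 88}, {"offset": [44.4, 32, 0], "delta_rot": [0, 0, 0], "fingers": 88}, {"offset": [44.4, 32, 0], "delta_rot": [0, 0, 0], "fingers": 88}, {"offset": [0, 0, 0], "delta_rot": [0, 0, 3.2], "fingers": 88}, {"offset": [0, 0, 0], "delta_rot": [0, 0, 0], "fingers": 88}])

```text
clock: 16.88
ee_pos: [552.8, -221.9, 408.5]
tool_rot: [-0.0, 0.766, 0.643, -0.0]
force: [-0.0, 0.2, -0.1]
grip_width: 0.998
finger_force: 0.0
```

Run:
```python
from h import *
np.set_printoptions(precision=1,suppress=True)
s=manip.read_state();print(s["clock"],s["ee_pos"],np.degrees(2*np.arctan2(*s["tool_rot"][2:0:-1])))
for n in("scene","side"):
    g=manip.read_camera(n)[:,:,::-1];cv2.imwrite(f"pics/{n}6.png",g);u,v=project(n,(404.5,-384.5,100)).astype(int);u-=35;v-=35
    L=cv2.createLineSegmentDetector().detect(cv2.resize(g[v:v+75,u:u+70],None,fx=4,fy=4,interpolation=cv2.INTER_CUBIC)[:,:,1])[0][:,0]/4+[u,v]*2
    for l in L:
        d=l[2:]-l[:2]
        if np.hypot(*d)>7 and abs(d[0])>.3*abs(d[1]):
            for z in(58,128):
                a,b=plane(n,l[:2],z),plane(n,l[2:],z);e=b-a;r=(a+b)[:2]/2-[404.5,-384.5]
                nn=np.array([-e[1],e[0]])/np.hypot(*e[:2]);dist=abs(r@nn)
                if 17<dist<29: print(n,z,"len",np.hypot(*e[:2]),"edge",np.degrees(np.arctan2(e[1],e[0]))%90,"dist",dist)
```

```text
16.875 [ 552.8 -221.9  408.5] 79.99291802636309
scene 128 len 39.061752277123986 edge 47.80780404102739 dist 24.882848620705577
scene 58 len 19.494088948144533 edge 52.577878427557096 dist 21.91930099481425
side 128 len 40.798553134470474 edge 47.49687509733862 dist 26.431928934278737
side 128 len 37.88242235134812 edge 48.98798146588807 dist 25.49883544396957
side 58 len 23.8185574028077 edge 50.61252930847604 dist 22.737369104353526
side 58 len 15.430954429278833 edge 43.32636636552297 dist 22.98539276071784
side 58 len 39.840363853954244 edge 48.06593545988005 dist 23.279237791857433
```

The block now reads 47.5–48°, against 47.4°. Grip the handle and turn the mirror 28.7°.

Emit:
servo_tool(increments=[{"offset": [-0.4, 0, 35], "delta_rot": [0, 0, 0], "fingers": 88}, {"offset": [0, 0, 35], "delta_rot": [0, 0, 0], "fingers": 88}, {"offset": [0, 0, 26], "delta_rot": [0, 0, 0], "fingers": 88}, {"offset": [0, 0, 14], "delta_rot": [0, 0, 0], "fingers": 60}, {"offset": [0, 0, 0], "delta_rot": [0, 0, 0], "fingers": 0}, {"offset": [0, 0, 0], "delta_rot": [0, 0, 0], "fingers": 0}, {"offset": [0, 0, 0], "delta_rot": [0, 0, 0], "fingers": 0}, {"offset": [0, 0, 0], "delta_rot": [0, 0, 0], "fingers": 0}, {"offset": [0, 0, 0], "delta_rot": [0, 0, 0], "fingers": 0}, {"offset": [0, 0, 0], "delta_rot": [0, 0, 0], "fingers": 0}, {"offset": [0, 0, 0], "delta_rot": [0, 0, 0], "fingers": 0}])

```text
clock: 18.35
ee_pos: [552.5, -222.6, 298.7]
tool_rot: [-0.0, 0.766, 0.642, -0.0]
force: [0.3, 0.7, 1.9]
grip_width: 0.13
finger_force: 30.0
```

Emit:
servo_tool(increments=[{"offset": [0, 0, 0], "delta_rot": [0, 0, -4], "fingers": 0}, {"offset": [0, 0, 0], "delta_rot": [0, 0, -5], "fingers": 0}, {"offset": [0, 0, 0], "delta_rot": [0, 0, -5], "fingers": 0}, {"offset": [0, 0, 0], "delta_rot": [0, 0, -5], "fingers": 0}, {"offset": [0, 0, 0], "delta_rot": [0, 0, -5], "fingers": 0}, {"offset": [0, 0, 0], "delta_rot": [0, 0, -4.7], "fingers": 0}, {"offset": [0, 0, 0], "delta_rot": [0, 0, 0], "fingers": 0}, {"offset": [0, 0, 0], "delta_rot": [0, 0, 0], "fingers": 0}])

```text
clock: 19.35
ee_pos: [553.0, -222.4, 298.8]
tool_rot: [0.0, 0.584, 0.812, 0.0]
force: [4.0, -1.3, -1.9]
grip_width: 0.13
finger_force: 30.0
```

Run:
```python
from h import *
np.set_printoptions(precision=2,suppress=True)
s=manip.read_state();print(s["clock"],s["ee_pos"],s["grip_width"]*88,s["finger_force"],s["force"],s["ft_torque"],np.degrees(2*np.arctan2(*s["tool_rot"][2:0:-1])))
out=[]
for n in("scene","side"):
    g=manip.read_camera(n)[:,:,::-1];cv2.imwrite(f"pics/{n}7.png",g);u,v=project(n,(552,-222,100)).astype(int);print(u,v)
    out.append(cv2.resize(g[v-50:v+70,u-65:u+35],None,fx=4,fy=4,interpolation=cv2.INTER_CUBIC))
cv2.imwrite("pics/z7.png",np.hstack(out))
```

```text
19.35 [ 553.04 -222.44  298.75] 11.448123973729327 30.00532714650035 [ 3.99 -1.29 -1.92] [-0.01 -0.73 -0.1 ] 108.5393733854808
264 143
283 144
```

View pics/z7.png

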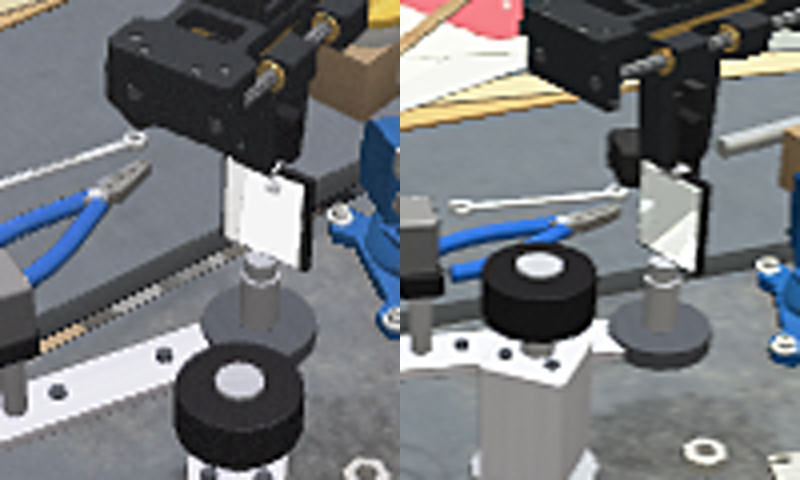

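The mirror has turned in the grip (11.5 mm, 30 N), and the block is unmoved. A quick check of the mirror's lower edge against the expected angle of 108.7°:

Run:
```python
from h import *
np.set_printoptions(precision=1,suppress=True)
for n,o,z,a,b in [("scene",(199,93),62,(228,237),(303,269)),("side",(218,94),62,(240,238),(296,271)),("side",(218,94),124,(240,160),(308,184))]:
    A,B=[plane(n,np.add(np.divide(p,4),o),z) for p in(a,b)];d=A-B
    print(n,A,B,np.linalg.norm(d),np.degrees(np.arctan2(d[1],d[0])))
```

```text
scene [ 548.6 -197.8   62. ] [ 563.9 -244.3   62. ] 48.86577141245148 108.24026893512975
side [ 552.3 -194.2   62. ] [ 567.5 -242.7   62. ] 50.839880784827656 107.36460865293179
side [ 542.2 -208.2  124. ] [ 566.9 -249.4  124. ] 48.01302370684862 120.9523991859831
```

The lower edge reads 108.2° and 107.4°, and the tool angle is 108.5°, all consistent with the 108.7° aimed for. (The top-edge reading is unreliable because a finger hides part of that edge.) Handing in while holding.

```bash
python3 -c "
from cell import manip
print(manip.hand_in())"
```

```text
the job is handed in; nothing more can be done
None
```

I turned the target to face the mirror (about 47.5–48° measured, 47.4° needed), then turned the mirror about 28.5° (28.7° aimed for), and handed in at about 19.5 s with the handle still gripped; the verdict was not reported back.

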